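# Slide the label plate out over the end of the marking ledge

### The job

Push the flat label plate back until its long side lies flush against the fence of the marking ledge, and push it along the fence until about 30 mm of it (a quarter of its length) sticks out over the end of the ledge beside the small machine vice, so that the next person can take it by its edge. Only push it with the fingertips: do not pinch or lift it, leave it lying flat on the ledge and flush against the fence, and do not disturb the other things.

Things in the scene. Friction and masses are not known exactly. Their poses are not given: they have to be found in the camera images.
- ledge: Low dark steel ledge fixed to the table, 140 mm deep (x), 240 mm long (y), top 60 mm above the table. Origin: centre of its underside. z up; +x away from the robot (turned up to 0.25 rad), +y to the robot's left. Along its far side a metal fence, 8 mm thick, rises 10 mm above the ledge's top; its face lies at x = +62 mm. The front and both ends (y = +120 and -120 mm) are open.
- label_plate: Bare aluminium plate, 100 mm wide (x), 120 mm long (y), 6 mm thick, about 0.2 kg, loose on the ledge near its middle, 10 to 20 mm short of the fence and turned up to 0.1 rad. Origin: centre of its underside; axes about as the ledge's. Wider than a gripper opens. Flush against the fence its origin is at x = +12 mm of the ledge.
- mini_vice: Small green machine vice, 52 mm wide, 124 mm long, 44 mm high, loose on the table beside one end of the ledge (left or right, it varies), about 170 mm from the ledge's middle: it marks the end over which the plate shall stick out. Origin: centre of its underside. Do not move it.
- bearing_62: Ball bearing, 62 mm across, 16 mm high, lying on the table beside the other end of the ledge. Origin: centre of its underside. Do not move it.
- brass_blank: Turned brass blank, 21 mm across, 42 mm high, standing on the table behind the fence. Origin: centre of its underside. Do not move it.
- hex_spacer: Steel hexagon spacer, 14 x 16 mm, 30 mm high, standing on the table behind the fence. Origin: centre of its underside. Do not move it.
Not all that is in view belongs to the job. Leave any blue look-alike of the mini_vice alone.

How it is judged:
By the outcome, as a careful person would: the job done as asked, in the order asked, and still so for the second after the job is handed in, with the robot touching nothing.
It also fails if it takes over 51 s, if anything falls off the work surface, if the arm or the gripper's body presses on something with over 40 N, if the wrist force passes 120 N, or if a joint passes its speed limit or range.

### The arm

A 6-joint arm with a two-finger parallel gripper is mounted at the origin on a cart in front of the work surface, level with it; the furniture and walls round the work are solid. World frame = base frame: x ahead of the robot, y to its left, z up, the work surface at z = 0. Lengths are in m, angles in rad, forces in N, time in s.
With the tool pointing down it reaches from about 0.275 to 0.75 m from the base axis. Payload 10.2 kg.
Tool frame: the origin (TCP) lies midway between the tips of the shut fingers; the grasp point (between the pads) lies env.grip_point_offset behind it (env.grip_point_offset is the distance from the TCP to the grasp point, in m); z points along the fingers, y is the line along which they close (so a half turn about z gives the same grasp; the last joint's range is limited). The gripper opens to 85 mm and grips with 20 to 120 N. Pads are 22 mm wide; open, the fingers measure 114 mm over their backs; the gripper's body (76 mm by 85 mm) begins 54 mm behind the grasp point. The pads swing forward as they close: fully open they stand 13 mm farther back than shut.
Start: joints at [1.078, 0.313, 1.498, -0, 1.331, -0.223], TCP at [0.14, 0.506, 0.231] pointing down, gripper open.
Joint ranges: [-2.94, 2.94], [-0.97, 2.17], [0.19, 2.56], [-1.23, 4.37], [0.02, 3.11], [-2.88, 2.88]. Speed limits (rad/s): [2.39, 2.39, 3.01, 3.14, 3.14, 3.14].

### API

Orientations are given as a rotation vector (axis times angle).
In Python, from station import observe, eyes, env gives the robot as it stands. The module is installed in compiled form; this text tells all that it offers.
- The arm moves only by the tool jog_arm, never from a script. Its argument "increments" is a list of rows, each a list of 7 numbers: the shift along the tool's x, y, z in mm, then the turn, a rotation vector about the tool's x, y, z in rad, then the closure, from 0 (fully open) to 1 (shut). A call has 1 to 20 rows; each row shifts and turns the commanded pose from where the row before left it, along the tool's axes as they then stand; what a row does not reach is not made up. A row lasts 1/12 s, in which the tool goes at most 41.7 mm and 7.16 degrees, less where a joint would pass 70% of its speed; a pose out of reach is approached as far as the arm can. A call is refused whole if a number of a shift passes 41.7 or a number of a turn 0.125, either way. A call with a gripper value outside its range is refused whole. The fingers move at their own pace and stop on an object; "squeeze" is the grip in N (left out, the last holds). Time passes only in rows, so rows that do not move let the fingers close. It gives the time, the measured TCP pose, the force, the opening and the grip force at its end, in the units of the state.
- observe(): the state, without advancing time (a new reading comes with each control period).
- eyes.capture(name): name is "scene" or "top" or "wrist"; returns the picture (480x640x3 uint8, red, green, blue); there is no depth.
- eyes.camera_params(name): a dict with "intrinsics" (3x3 intrinsics, pixels), "eye" and "attitude" of the camera in the world. Camera axes: x right, y down, z forward; pixel columns grow to the right and rows downward; lengths in m; the calibration is good to about 2 mm. A picture is of the moment at which its call begins: read the wrist's pose just before it. camera_params takes no time and is no camera call; for the wrist camera it gives the pose at the moment of the call.
- env.job_done(): hands the job in; it is judged then, once.
The state is a dict: "time": time; "joints": joint angles; "joint_vel": joint speeds; "tau": joint torques, N m; "ee_pos": TCP position; "eef_rot": TCP orientation; "force": force on the tool from outside, world axes, zero at the start; "ft_torque": the same for the moment, N m; "finger_gap": finger opening in m; "gripper_force": force on a finger pad.
Only numpy, scipy, OpenCV 4.12 (cv2) and the standard library are available. Lean on these libraries where they do the work, as an engineer would, in place of code of your own. Each camera call takes 0.05 s, during which the arm holds its last target. There are 200 camera calls.

## Working session

There is one attempt and no reset: what is moved stays moved. The work goes in short steps, Python scripts to look and compute and a tool call to move; the robot and the scene stay as the last step left them, time stands still between calls to the robot, and variables do not carry over. Pictures are saved under pics/ and viewed, at most 10 in all, crops included, and the job is handed in when it is done.

Besides the shell and the picture viewer there is one more tool, called by a JSON object that holds its "op" and its "data", one argument or row to a line. jog_arm: Moves the arm, as the interface text tells. Its arguments: {"type":"object","properties":{"increments":{"type":"array"},"squeeze":{"type":"number"}},"required":["increments"]}

```bash
mkdir -p pics; python3 - <<'E'
from station import observe, eyes, env
import cv2
for n in("top","scene"):
    cv2.imwrite(f"pics/{n}0.png",eyes.capture(n)[:,:,::-1]); p=eyes.camera_params(n); print(n,p)
s=observe();print(s['time'],s['ee_pos'],s['eef_rot'],s['finger_gap'],env.grip_point_offset)
E
```

```text
top {'intrinsics': array([[462.31633297,   0.        , 319.26689959],
       [  0.        , 462.31633297, 236.15293146],
       [  0.        ,   0.        ,   1.        ]]), 'eye': array([ 0.39537648, -0.0358007 ,  1.10380029]), 'attitude': array([-2.12308879,  2.13122198, -0.21222817])}
scene {'intrinsics': array([[538.71303231,   0.        , 310.70147945],
       [  0.        , 538.71303231, 236.16961493],
       [  0.        ,   0.        ,   1.        ]]), 'eye': array([-0.01752566, -0.99959319,  0.56984146]), 'attitude': array([-1.91777709,  0.56006423, -0.35781603])}
0.1 [0.13983595 0.50580361 0.23078994] [-4.22461174e-01 -3.11268034e+00  1.70777717e-03] 0.08526178431754174 0.0187
```

View pics/top0.png

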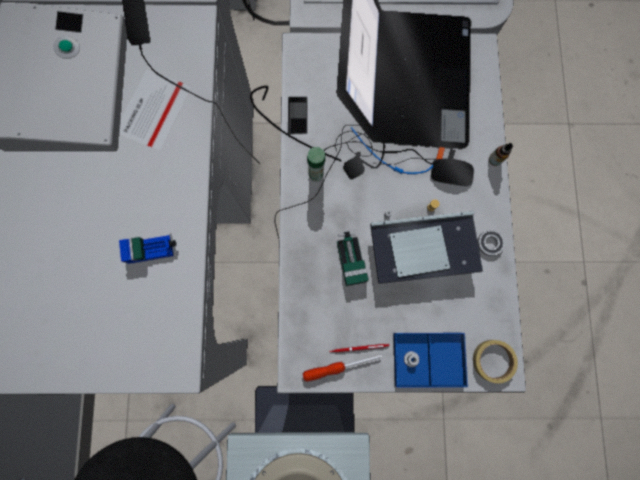

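View pics/scene0.png

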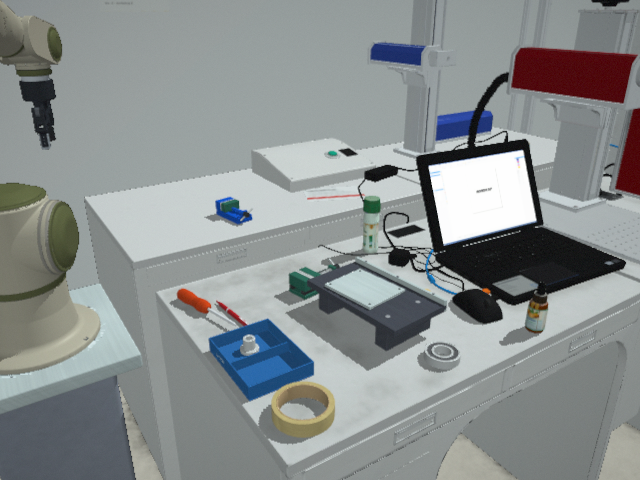

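The top view shows two vice candidates. The green one at (352,258) stands by the ledge's left (+y) end and fits the description. The blue one at (147,248) is on the other table, so it is the look-alike. The bearing is at (490,243), at the right end. The ledge spans about (371–482, 215–282), with the plate at (390–450, 225–276). I'll confirm this in an enlarged crop and measure the plate.

```bash
cat > h.py <<'E'
import numpy as np, cv2
from scipy.spatial.transform import Rotation as R
from station import observe, eyes, env
def ray(n,uv,z):
    p=eyes.camera_params(n); d=R.from_rotvec(p['attitude']).apply(np.c_[np.atleast_2d(uv),np.ones(len(np.atleast_2d(uv)))]@np.linalg.inv(p['intrinsics']).T)
    return p['eye']+d*((z-p['eye'][2])/d[:,2])[:,None]
E
python3 - <<'E'
from h import *
im=cv2.imread("pics/top0.png"); cv2.imwrite("pics/crop0.png",cv2.resize(im[195:300,330:510],None,fx=4.4,fy=4.4,interpolation=cv2.INTER_CUBIC))
hsv=cv2.cvtColor(im,cv2.COLOR_BGR2HSV)
roi=np.zeros(im.shape[:2],np.uint8); roi[218:285,374:484]=1
pl=((hsv[...,2]>130)&(roi>0)).astype(np.uint8)
def big(m): return max(cv2.findContours(m,0,1)[0],key=cv2.contourArea)
def rect(m,z):
    c=big(m).reshape(-1,2).astype(float); P=ray("top",c,z)[:,:2].astype(np.float32)*1000
    return cv2.minAreaRect(P)
# keep only centre comp
n,l,st,ce=cv2.connectedComponentsWithStats(pl); print(st[:, :],ce)
k=l[250,420]; r=rect((l==k).astype(np.uint8),.066); print("plate",r)
dark=((hsv[...,2]<95)&(hsv[...,2]>0)).astype(np.uint8); print(hsv[235,465],hsv[270,382],hsv[295,430],hsv[250,420])
g=((hsv[...,0]>45)&(hsv[...,0]<95)&(hsv[...,1]>80)).astype(np.uint8); g[:, :335]=0; g[:225]=0;g[290:]=0;g[:,369:]=0
print("vice",rect(g,.03))
E
```

```text
[[     0      0    640    480 304424]
 [   374    218     10      7     65]
 [   385    218     37      6    133]
 [   424    218     10      1     10]
 [   474    218     10     24    162]
 [   390    226     60     51   2236]
 [   480    244      3      6      7]
 [   472    258     12     27    163]] [[318.54156374 239.41783171]
 [378.24615385 220.78461538]
 [400.58646617 219.72180451]
 [428.5        218.        ]
 [479.12345679 226.5617284 ]
 [419.30813953 250.74418605]
 [480.85714286 246.42857143]
 [478.50920245 276.19631902]]
plate ((559.5568237304688, -274.80908203125), (99.10051727294922, 119.08445739746094), 9.19469165802002)
[105  64  56] [113  59  56] [114  13 100] [102  26 167]
vice ((560.6513671875, -120.32720184326172), (79.9214859008789, 51.480960845947266), 11.10938549041748)
```

View pics/crop0.png

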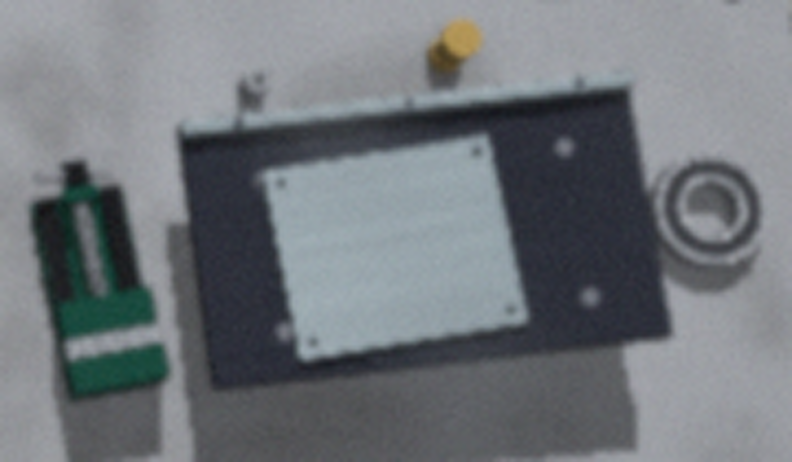

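The crop confirms the green vice at the left end, with the bearing on the right and the blank and spacer behind the fence. Ledge top corners in crop pixels: front-left (212,388), front-right (670,336), fence top back-left (182,125), back-right (631,75).

```bash
python3 - <<'E'
from h import *
im=cv2.imread("pics/top0.png")
hsv=cv2.cvtColor(im,cv2.COLOR_BGR2HSV)
m=((hsv[...,2]<85)&(hsv[...,1]>40)).astype(np.uint8); m[:,:369]=0;m[:205]=0;m[300:]=0;m[:,484:]=0
n,l,st,ce=cv2.connectedComponentsWithStats(m); k=1+np.argmax(st[1:,4])
c=max(cv2.findContours((l==k).astype(np.uint8),0,1)[0],key=cv2.contourArea)
P=ray("top",c.reshape(-1,2).astype(float),.06)[:,:2].astype(np.float32)*1000
print("dark mask rect",cv2.minAreaRect(P))
q=lambda a:np.array(a,float)/4.4+[330,195]-.4
F=ray("top",[q((212,388)),q((670,336))],.06)[:,:2]*1e3; B=ray("top",[q((182,125)),q((631,75))],.07)[:,:2]*1e3
print(F,B)
for X in(F,B):
    d=X[0]-X[1]; print(np.hypot(*d), np.degrees(np.arctan2(-d[0],d[1])))
print("depth",np.hypot(*(F[0]-B[0])),np.hypot(*(F[1]-B[1])), "centre",(F.sum(0)+B.sum(0))/4)
Q=ray("top",[q(a) for a in((264,170),(490,134),(526,322),(302,362))],.066)[:,:2]*1e3;print(Q,Q.mean(0))
print("bearing",ray("top",[q((710,207))],.016),"brass",ray("top",[q((464,38))],.042))
E
```

```text
dark mask rect ((565.6361083984375, -291.12872314453125), (132.5252227783203, 240.43902587890625), 6.679938316345215)
[[ 486.96098206 -178.79912275]
 [ 512.88082564 -416.5847236 ]] [[ 622.9461932  -165.68653388]
 [ 649.18263351 -402.15395266]]
239.19412673123716 6.220970435535488
237.9184544015045 6.331164171924378
depth 136.61594941911144 137.06359829075555 centre [ 567.9926586  -290.80608323]
[[ 599.72744369 -208.33135583]
 [ 618.59295791 -327.40530882]
 [ 519.69775173 -340.60321352]
 [ 499.5424304  -224.46923895]] [ 559.39014593 -275.20227928]
bearing [[ 0.58833009 -0.45953212  0.016     ]] brass [[ 0.67681622 -0.32294362  0.042     ]]
```

The ledge yaw is about 6.4° and its centre is about (568,-291). In the ledge frame the plate is at (-7,+17), turned about +0.05 rad. It needs about +19 mm in x, then about +73 mm in y. I'll turn the tool to match the ledge and travel with the fingers shut.

{"op": "jog_arm", "data": {
  "increments": [
    [0,0,0,0,0,-0.095,1],
    [0,0,0,0,0,-0.095,1],
    [0,0,0,0,0,-0.095,1],
    [0,0,0,0,0,-0.095,1],
    [-12,-39,0,0,0,0,1],
    [-12,-39,0,0,0,0,1],
    [-12,-39,0,0,0,0,1],
    [-12,-39,0,0,0,0,1],
    [-12,-39,0,0,0,0,1],
    [-12,-39,0,0,0,0,1],
    [-12,-39,0,0,0,0,1],
    [-12,-39,0,0,0,0,1],
    [-12,-39,0,0,0,0,1],
    [-12,-39,0,0,0,0,1],
    [-12,-39,0,0,0,0,1],
    [-12,-39,0,0,0,0,1],
    [-12,-39,0,0,0,0,1],
    [-12,-39,0,0,0,0,1],
    [-12,-39,0,0,0,0,1]
  ],
  "squeeze": 20
}}

```text
time: 1.68
ee_pos: [0.3833, -0.0578, 0.2313]
eef_rot: [-0.172, 3.137, 0.0]
force: [1.5, 1.0, 1.7]
finger_gap: 0.0003
gripper_force: 0.0
```

```bash
cat >> h.py <<'E'
A=np.radians(6.4); C=np.array([568,-291.]); M=np.array([[np.cos(A),np.sin(A)],[-np.sin(A),np.cos(A)]])
def st():
    s=observe(); r=R.from_rotvec(s['eef_rot']).as_matrix()
    print("t",round(s['time'],2),"ledge xy",np.round(M@(s['ee_pos'][:2]*1e3-C),1),"z",round(s['ee_pos'][2]*1e3,1),"yhead",np.round(np.degrees(np.arctan2(r[1,1],r[0,1])),2),"zax",np.round(r[:,2],3),"F",np.round(s['force'],1),"gap",s['finger_gap'],np.round(s['joints'],2))
E
python3 -c "
from h import *
st()"
```

```text
t 1.68 ledge xy [-157.5  252.3] z 231.3 yhead 96.27 zax [ 0.  0. -1.] F [1.5 1.  1.7] gap 0.0003213780297153973 [-0.45  0.    1.87  0.    1.27 -2.13]
```

{"op": "jog_arm", "data": {
  "increments": [
    [-11,-39,0,0,0,0,1],
    [-11,-39,0,0,0,0,1],
    [-11,-39,0,0,0,0,1],
    [-11,-39,0,0,0,0,1],
    [-11,-39,0,0,0,0,1],
    [-11,-39,0,0,0,0,1],
    [0,0,30,0,0,0,1],
    [0,0,30,0,0,0,1],
    [0,0,30,0,0,0,1],
    [0,0,30,0,0,0,1],
    [0,0,25,0,0,0,1],
    [0,0,0,0,0,0,1],
    [0,0,0,0,0,0,1]
  ]
}}

```text
time: 2.77
ee_pos: [0.4743, -0.2807, 0.086]
eef_rot: [0.173, -3.135, -0.002]
force: [-0.1, -0.0, -0.0]
finger_gap: 0.0
gripper_force: 0.0
```

```bash
python3 -c "
from h import *
st(); p=eyes.camera_params('wrist'); cv2.imwrite('pics/w1.png',eyes.capture('wrist')[:,:,::-1]); print(p)"
```

```text
t 2.77 ledge xy [-92.   20.7] z 86.0 yhead 96.31 zax [-0.002  0.001 -1.   ] F [-0.1 -0.  -0. ] gap 9.904908803243212e-06 [-0.75  0.52  1.59  0.    1.03 -2.43]
{'intrinsics': array([[421.17472046,   0.        , 311.29181264],
       [  0.        , 421.17472046, 247.64116652],
       [  0.        ,   0.        ,   1.        ]]), 'eye': array([ 0.40786107, -0.28814083,  0.22935237]), 'attitude': array([1.96725992, 2.19659243, 0.29607801])}
```

View pics/w1.png

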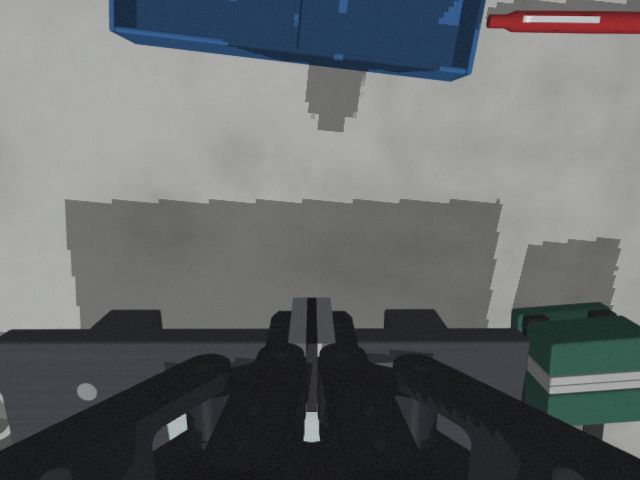

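The wrist view shows the shut tips at about (312,310), hovering just in front of the ledge's front edge (row 330). The vice is at the right of the image, well clear. I'll lower the tips and push back.

{"op": "jog_arm", "data": {
  "increments": [
    [0,-3,12,0,0,0,1],
    [0,0,11,0,0,0,1],
    [0,0,0,0,0,0,1],
    [-5,0,0,0,0,0,1],
    [-5,0,0,0,0,0,1],
    [-4,0,0,0,0,0,1],
    [-3,0,0,0,0,0,1],
    [-3,0,0,0,0,0,1],
    [-3,0,0,0,0,0,1],
    [-3,0,0,0,0,0,1],
    [0,0,0,0,0,0,1]
  ]
}}

```text
time: 3.73
ee_pos: [0.5011, -0.281, 0.0634]
eef_rot: [-0.173, 3.137, -0.0]
force: [0.0, 0.5, 0.5]
finger_gap: -0.0003
gripper_force: 0.3
```

```bash
python3 -c "
from h import *
st(); cv2.imwrite('pics/t2.png',cv2.resize(eyes.capture('top')[195:300,330:510,::-1],None,fx=4.4,fy=4.4,interpolation=cv2.INTER_CUBIC))"
```

```text
t 3.73 ledge xy [-65.4  17.4] z 63.4 yhead 96.33 zax [ 0. -0. -1.] F [0.  0.5 0.5] gap -0.00034339594663150417 [-0.71  0.6   1.54 -0.    1.01 -2.4 ]
```

View pics/t2.png

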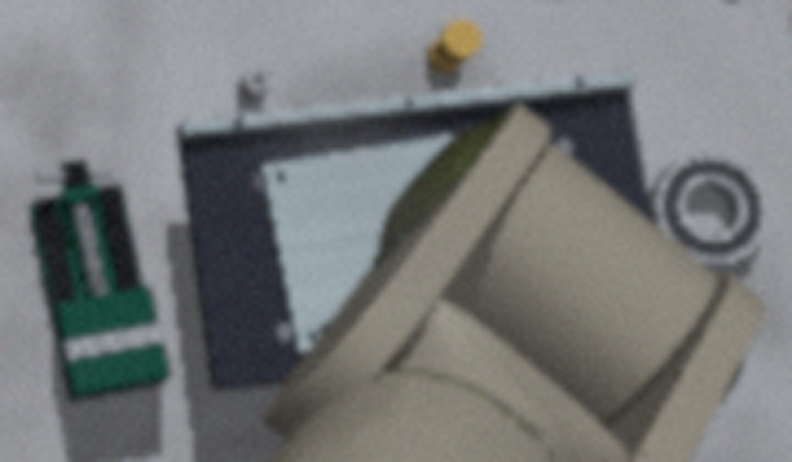

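The plate's back-left corner has moved from (264,170) to about (263,163), so the tips are in contact and pushing as predicted. I'll continue gently.

{"op": "jog_arm", "data": {
  "increments": [
    [-2,0,0,0,0,0,1],
    [-3,0,0,0,0,0,1],
    [-3,0,0,0,0,0,1],
    [-2,0,0,0,0,0,1],
    [-2,0,0,0,0,0,1],
    [-1,0,0,0,0,0,1],
    [0,0,0,0,0,0,1]
  ]
}}

```text
time: 4.37
ee_pos: [0.5139, -0.2796, 0.0633]
eef_rot: [-0.173, 3.137, -0.0]
force: [-0.4, -0.4, 1.5]
finger_gap: -0.0003
gripper_force: 0.4
```

{"op": "jog_arm", "data": {
  "increments": [
    [-1,0,0,0,0,0,1],
    [-1,0,0,0,0,0,1],
    [0,0,0,0,0,0,1]
  ]
}}

```text
time: 4.62
ee_pos: [0.5156, -0.2794, 0.0633]
eef_rot: [0.173, -3.137, -0.0]
force: [-0.7, 1.0, 0.5]
finger_gap: 0.0
gripper_force: 0.9
```

```bash
python3 -c "
from h import *
st()"
```

```text
t 4.62 ledge xy [-50.8  17.4] z 63.3 yhead 96.31 zax [-0.  0. -1.] F [-0.7  1.   0.5] gap 4.027164267336865e-05 [-0.7   0.62  1.5  -0.    1.03 -2.38]
```

{"op": "jog_arm", "data": {
  "increments": [
    [-1,0,0,0,0,0,1],
    [-1,0,0,0,0,0,1],
    [-0.5,0,0,0,0,0,1],
    [0,0,0,0,0,0,1]
  ]
}}

```text
time: 4.95
ee_pos: [0.5165, -0.2788, 0.0631]
eef_rot: [0.173, -3.132, -0.003]
force: [-10.8, 0.9, 5.0]
finger_gap: 0.0003
gripper_force: 5.7
```

{"op": "jog_arm", "data": {
  "increments": [
    [-1,0,0,0,0,0,1],
    [0,0,0,0,0,0,1]
  ]
}}

```text
time: 5.12
ee_pos: [0.5168, -0.2785, 0.063]
eef_rot: [0.174, -3.131, -0.004]
force: [-15.0, 1.8, 7.8]
finger_gap: 0.0003
gripper_force: 8.0
```

{"op": "jog_arm", "data": {
  "increments": [
    [-1,0,0,0,0,0,1],
    [0,0,0,0,0,0,1]
  ]
}}

```text
time: 5.28
ee_pos: [0.5171, -0.2783, 0.0629]
eef_rot: [0.174, -3.129, -0.005]
force: [-19.2, 2.5, 11.0]
finger_gap: 0.0004
gripper_force: 10.3
```

The force is rising against the fence with the tip at x = -49.5, against -49 predicted, so the plate is flush. I'll back off, lift, and move to the plate's right end.

{"op": "jog_arm", "data": {
  "increments": [
    [15,0,0,0,0,0,1],
    [0,0,-20,0,0,0,1],
    [0,0,-20,0,0,0,1],
    [-23,-32,0,0,0,0,1],
    [-23,-32,0,0,0,0,1],
    [-23,-31,0,0,0,0,1],
    [0,0,0,0,0,0,1],
    [0,0,0,0,0,0,1]
  ]
}}

```text
time: 5.95
ee_pos: [0.5847, -0.3682, 0.1018]
eef_rot: [0.172, -3.137, -0.001]
force: [-0.1, 0.7, 0.5]
finger_gap: -0.0001
gripper_force: 0.0
```

```bash
python3 -c "
from h import *
st(); print(eyes.camera_params('wrist')); cv2.imwrite('pics/w3.png',eyes.capture('wrist')[:,:,::-1])
a=cv2.resize(eyes.capture('scene')[220:380,260:470,::-1],None,fx=3.7,fy=3.7,interpolation=cv2.INTER_CUBIC);cv2.imwrite('pics/s3.png',a)"
```

```text
t 5.95 ledge xy [  8.  -78.6] z 101.8 yhead 96.28 zax [-0.     0.001 -1.   ] F [-0.1  0.7  0.5] gap -0.0001091656299444179 [-0.73  0.79  1.07  0.    1.28 -2.41]
{'intrinsics': array([[421.17472046,   0.        , 311.29181264],
       [  0.        , 421.17472046, 247.64116652],
       [  0.        ,   0.        ,   1.        ]]), 'eye': array([ 0.51811436, -0.37548144,  0.24508493]), 'attitude': array([1.96675492, 2.19486222, 0.29629881])}
```

View pics/s3.png

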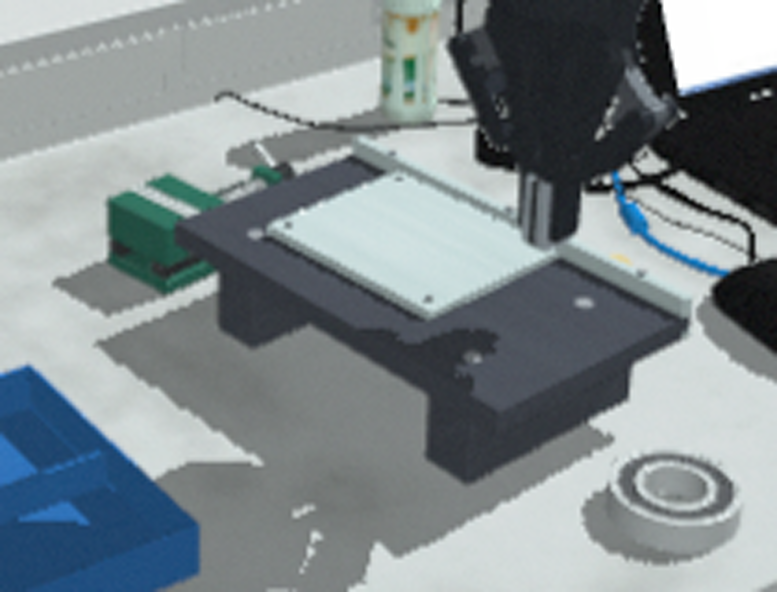

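The crop shows the plate flush along the fence line. The fingertips at (545,240) hover off its right end with a clear gap. I'll descend and push along +y.

{"op": "jog_arm", "data": {
  "increments": [
    [0,0,20,0,0,0,1],
    [0,0,18.5,0,0,0,1],
    [0,0,0,0,0,0,1],
    [0,5,0,0,0,0,1],
    [0,5,0,0,0,0,1],
    [0,5,0,0,0,0,1],
    [0,4,0,0,0,0,1],
    [0,3,0,0,0,0,1],
    [0,3,0,0,0,0,1],
    [0,3,0,0,0,0,1],
    [0,4,0,0,0,0,1],
    [0,4,0,0,0,0,1],
    [0,4,0,0,0,0,1],
    [0,4,0,0,0,0,1],
    [0,4,0,0,0,0,1],
    [0,3,0,0,0,0,1],
    [0,2,0,0,0,0,1],
    [0,0,0,0,0,0,1]
  ]
}}

```text
time: 7.55
ee_pos: [0.5784, -0.3142, 0.0648]
eef_rot: [0.173, -3.137, -0.001]
force: [1.2, -0.6, 0.9]
finger_gap: -0.0003
gripper_force: 0.2
```

```bash
python3 -c "
from h import *
st()
a=cv2.resize(eyes.capture('scene')[220:380,260:470,::-1],None,fx=3.7,fy=3.7,interpolation=cv2.INTER_CUBIC);cv2.imwrite('pics/s4.png',a)"
```

```text
t 7.55 ledge xy [  7.7 -24.2] z 64.8 yhead 96.33 zax [-0.  0. -1.] F [ 1.2 -0.6  0.9] gap -0.0002982042500073312 [-0.68  0.76  1.24  0.    1.15 -2.36]
```

View pics/s4.png

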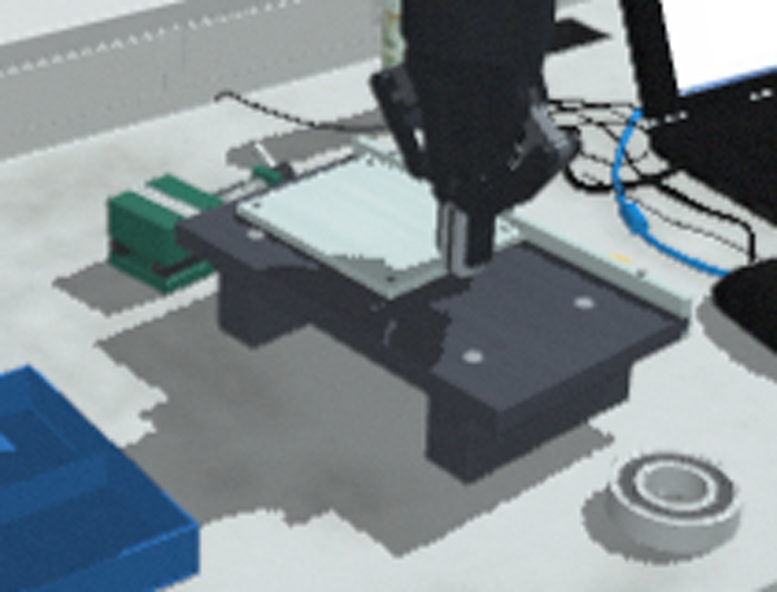

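The plate has slid along and still looks parallel to the fence. Its front corners are at crop (237,210) and (391,293). I'll compute how far it has moved and lower the tip slightly, since z is 64.8.

```bash
python3 -c "
from h import *
q=lambda a:np.array(a,float)/3.7+[260,220]-.4
for n,z,pts in(('before',.066,[(268,227),(433,312)]),('now',.066,[(237,209),(391,292)]),('ledge front L,R',.06,[(176,230),(497,411)])):
    P=ray('scene',[q(a) for a in pts],z)[:,:2]*1e3; print(n,np.round((P-C)@M.T,1))"
```

```text
before [[-44.   69.6]
 [-38.9 -48.6]]
now [[-43.5  95.9]
 [-41.3 -21.4]]
ledge front L,R [[ -77.   106.9]
 [ -71.6 -122.5]]
```

{"op": "jog_arm", "data": {
  "increments": [
    [0,0,1.8,0,0,0,1],
    [0,2,0,0,0,0,1],
    [0,4,0,0,0,0,1],
    [0,4,0,0,0,0,1],
    [0,4,0,0,0,0,1],
    [0,4,0,0,0,0,1],
    [0,4,0,0,0,0,1],
    [0,4,0,0,0,0,1],
    [0,4,0,0,0,0,1],
    [0,4,0,0,0,0,1],
    [0,3,0,0,0,0,1],
    [0,2,0,0,0,0,1],
    [0,1,0,0,0,0,1],
    [0,0,0,0,0,0,1]
  ]
}}

```text
time: 8.77
ee_pos: [0.574, -0.2748, 0.0631]
eef_rot: [-0.173, 3.137, 0.0]
force: [0.6, 0.3, 0.5]
finger_gap: -0.0002
gripper_force: 0.0
```

```bash
python3 -c "
from h import *
st()
a=cv2.resize(eyes.capture('top')[195:300,330:510,::-1],None,fx=4.4,fy=4.4,interpolation=cv2.INTER_CUBIC);cv2.imwrite('pics/t5.png',a)"
```

```text
t 8.77 ledge xy [ 7.8 15.5] z 63.1 yhead 96.32 zax [ 0.  0. -1.] F [0.6 0.3 0.5] gap -0.00021168641797802813 [-0.63  0.72  1.32  0.    1.1  -2.31]
```

View pics/t5.png

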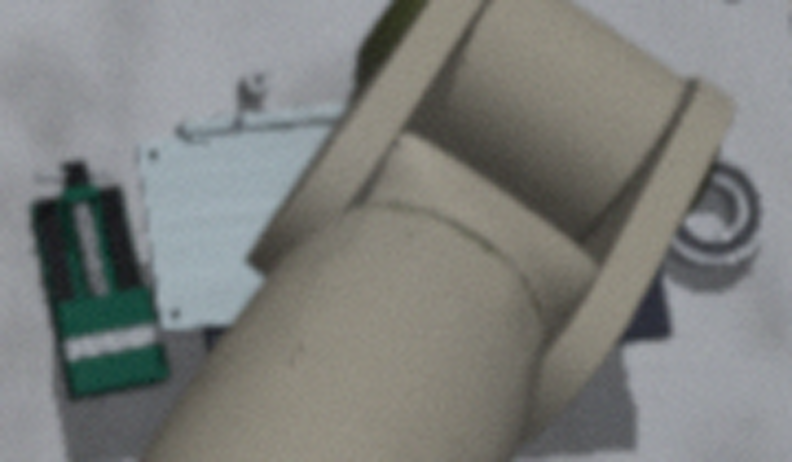

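The plate now sticks out to the left: its back-left corner is at (138,146) and its front-left at (163,329), hugging the fence. The ledge end runs from (182,130) to (212,388).

```bash
python3 -c "
from h import *
q=lambda a:np.array(a,float)/4.4+[330,195]-.4
P=ray('top',[q((138,146)),q((163,329))],.066)[:,:2]*1e3; print(np.round((P-C)@M.T,1))
P=ray('top',[q((212,388))],.06)[:,:2]*1e3; print(np.round((P-C)@M.T,1))
P=ray('top',[q((264,170)),q((302,362))],.066)[:,:2]*1e3; print('orig',np.round((P-C)@M.T,1))"
```

```text
[[ 60.9 142.2]
 [-35.6 142.2]]
[[-68.  120.5]]
orig [[ 40.7  78.6]
 [-60.6  73.7]]
```

It overhangs by about 22 mm and is square to the ledge, so it needs 8 mm more. Then I'll back off and lift.

{"op": "jog_arm", "data": {
  "increments": [
    [0,2,0,0,0,0,1],
    [0,3,0,0,0,0,1],
    [0,2,0,0,0,0,1],
    [0,1,0,0,0,0,1],
    [0,0,0,0,0,0,1],
    [0,0,0,0,0,0,1],
    [0,-6,0,0,0,0,1],
    [0,-12,0,0,0,0,1],
    [0,0,-20,0,0,0,1],
    [0,0,-40,0,0,0,1],
    [0,0,-40,0,0,0,1],
    [30,0,-25,0,0,0,1],
    [40,0,0,0,0,0,1],
    [40,0,0,0,0,0,1],
    [40,0,0,0,0,0,1],
    [40,0,0,0,0,0,1],
    [0,0,0,0,0,0,1],
    [0,0,0,0,0,0,1]
  ]
}}

```text
time: 10.32
ee_pos: [0.3851, -0.3072, 0.1886]
eef_rot: [-0.168, 3.137, -0.001]
force: [1.0, 0.0, 0.1]
finger_gap: 0.0
gripper_force: 0.0
```

```bash
python3 -c "
from h import *
st()
a=cv2.resize(eyes.capture('top')[195:300,330:510,::-1],None,fx=4.4,fy=4.4,interpolation=cv2.INTER_CUBIC);cv2.imwrite('pics/t6.png',a)"
```

```text
t 10.32 ledge xy [-183.6    4.3] z 188.6 yhead 96.13 zax [ 0.001 -0.001 -1.   ] F [1.  0.  0.1] gap 2.4000466342465604e-05 [-0.91  0.28  1.66  0.    1.2  -2.59]
```

View pics/t6.png

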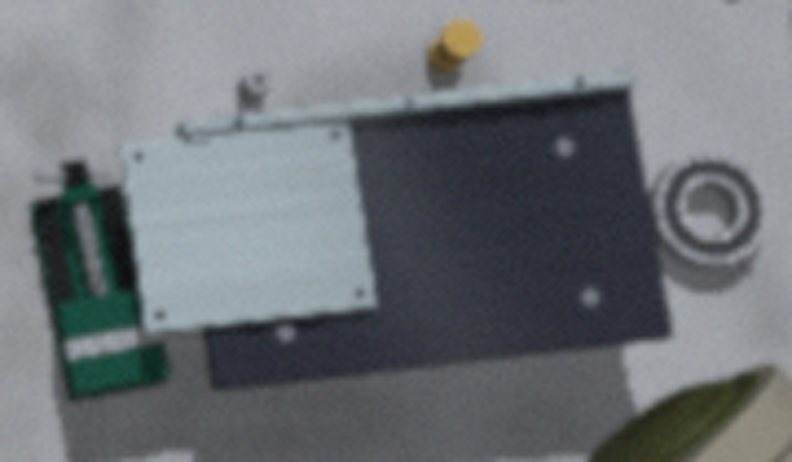

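The plate's corners are at (122,147), (353,122), (378,306) and (146,331). It lies along the fence, and everything else is unmoved. One check by mask before handing in.

```bash
python3 -c "
from h import *
q=lambda a:np.array(a,float)/4.4+[330,195]-.4
P=ray('top',[q(a) for a in((122,147),(353,122),(378,306),(146,331))],.066)[:,:2]*1e3; L=(P-C)@M.T; print(np.round(L,1),L.mean(0))
P=ray('top',[q(a) for a in((212,388),(670,336))],.06)[:,:2]*1e3; print(np.round((P-C)@M.T,1))
im=cv2.imread('pics/t6.png'); g=cv2.cvtColor(im,cv2.COLOR_BGR2GRAY)
# darkness at plate/fence junction, along columns
for c in(200,230,260,290,320,345): y=int(142-(c-182)*50/449); print(c,g[y-14:y+16:3,c])"
```

```text
[[ 61.3 150.5]
 [ 60.8  28.6]
 [-36.6  30.6]
 [-35.6 151. ]] [12.46935145 90.16490079]
[[ -68.   120.5]
 [ -68.8 -118.7]]
200 [161 144 131 131 137 141 146 156 164 167]
230 [147 135 124 125 138 153 163 164 164 166]
260 [156 146 135 129 140 159 164 165 164 163]
290 [164 152 133 116 119 138 151 162 165 162]
320 [157 148 129 116 122 141 159 162 163 161]
345 [154 144 131 110  98 107 123 136 140 147]
```

The plate is centred at ledge (12.5, 90.2) and square, with about 30 mm overhang. To be sure it is flush after the long slide, I'll give it one gentle nudge against the fence from the front.

{"op": "jog_arm", "data": {
  "increments": [
    [-27,27,0,0,0,0,1],
    [-27,27,0,0,0,0,1],
    [-27,26,0,0,0,0,1],
    [-27,0,0,0,0,0,1],
    [0,0,40,0,0,0,1],
    [0,0,40,0,0,0,1],
    [0,0,30,0,0,0,1],
    [0,0,15,0,0,0,1],
    [0,0,0,0,0,0,1],
    [0,0,0,0,0,0,1]
  ]
}}

```text
time: 11.2
ee_pos: [0.4859, -0.2143, 0.0622]
eef_rot: [0.175, -3.136, -0.001]
force: [-0.3, -0.4, -0.0]
finger_gap: -0.0004
gripper_force: 0.0
```

```bash
python3 -c "
from h import *
st()"
```

```text
t 11.2 ledge xy [-73.   85.4] z 62.2 yhead 96.39 zax [-0.  0. -1.] F [-0.3 -0.4 -0. ] gap -0.00037625218878684904 [-0.64  0.52  1.67  0.    0.95 -2.32]
```

{"op": "jog_arm", "data": {
  "increments": [
    [-5,0,-0.8,0,0,0,1],
    [-5,0,0,0,0,0,1],
    [-5,0,0,0,0,0,1],
    [-3,0,0,0,0,0,1],
    [-2,0,0,0,0,0,1],
    [-2,0,0,0,0,0,1],
    [-1,0,0,0,0,0,1],
    [-1,0,0,0,0,0,1],
    [-1,0,0,0,0,0,1],
    [0,0,0,0,0,0,1]
  ]
}}

```text
time: 12.03
ee_pos: [0.5097, -0.2117, 0.0638]
eef_rot: [-0.173, 3.137, -0.0]
force: [0.1, 0.6, -0.6]
finger_gap: 0.0001
gripper_force: 0.0
```

{"op": "jog_arm", "data": {
  "increments": [
    [-1,0,0,0,0,0,1],
    [-1,0,0,0,0,0,1],
    [0,0,0,0,0,0,1]
  ]
}}

```text
time: 12.28
ee_pos: [0.5108, -0.2115, 0.0637]
eef_rot: [0.173, -3.134, -0.001]
force: [-5.8, -1.2, 3.3]
finger_gap: 0.0001
gripper_force: 2.9
```

{"op": "jog_arm", "data": {
  "increments": [
    [-1,0,0,0,0,0,1],
    [-0.5,0,0,0,0,0,1],
    [0,0,0,0,0,0,1]
  ]
}}

```text
time: 12.53
ee_pos: [0.511, -0.2115, 0.0635]
eef_rot: [0.173, -3.131, -0.002]
force: [-12.3, -2.6, 5.6]
finger_gap: -0.0002
gripper_force: 6.6
```

The plate is firm against the fence. I'll back straight off, lift, and hand in after a final check.

{"op": "jog_arm", "data": {
  "increments": [
    [5,0,0,0,0,0,1],
    [15,0,0,0,0,0,1],
    [20,0,0,0,0,0,1],
    [0,0,-30,0,0,0,1],
    [10,0,-40,0,0,0,1],
    [35,0,-40,0,0,0,1],
    [40,0,0,0,0,0,1],
    [40,0,0,0,0,0,1],
    [0,0,0,0,0,0,1],
    [0,0,0,0,0,0,1]
  ]
}}

```text
time: 13.37
ee_pos: [0.3558, -0.2289, 0.1656]
eef_rot: [-0.169, 3.136, -0.001]
force: [0.1, -0.6, 0.6]
finger_gap: -0.0001
gripper_force: 0.0
```

```bash
python3 -c "
from h import *
st()
a=cv2.resize(eyes.capture('top')[195:300,330:510,::-1],None,fx=4.4,fy=4.4,interpolation=cv2.INTER_CUBIC);cv2.imwrite('pics/t7.png',a)"
```

```text
t 13.37 ledge xy [-204.    85.3] z 165.6 yhead 96.17 zax [ 0.001 -0.001 -1.   ] F [ 0.1 -0.6  0.6] gap -7.203507679175913e-05 [-0.85  0.16  1.88  0.    1.1  -2.53]
```

View pics/t7.png

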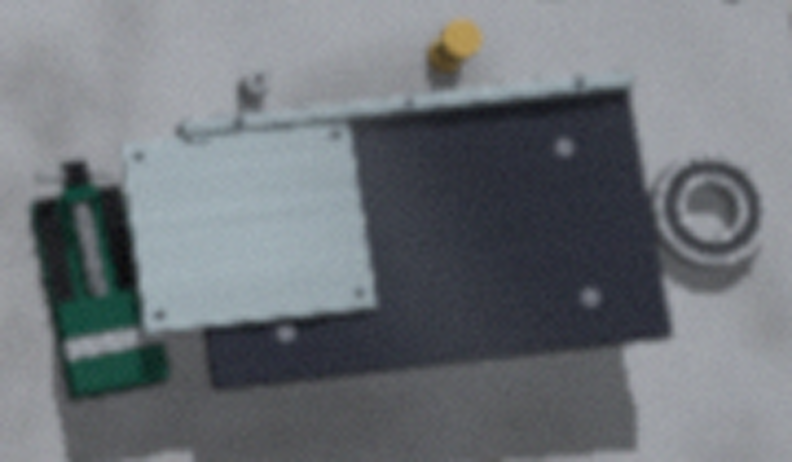

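The plate is flush along the fence with its corners still at (122,147) and (378,306), about 30 mm over the left end. The other things are unmoved and the arm is clear, so I'm handing in.

```bash
python3 -c "
from station import env
print(env.job_done())"
```

```text
the job is handed in; nothing more can be done
None
```

Job handed in after about 13 s: by the camera check the label plate lies flat and flush against the fence, sticking out about 30 mm over the vice end, and nothing else around the ledge was moved.

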